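# Fill the leftover gap in the packed carton with the block that fits

## Task

The tube rack in the open cardboard carton would slide about on its way back, because a gap is left beside it. Pick the one blue foam block that fills this gap and set it upright in the gap, all the way down on the carton's floor. Leave the rack in its place at the other end of the carton and leave the two other blue blocks where they stand.

Things in the scene. Friction and masses are not known exactly. Their poses are not given: they have to be found in the camera images.
- carton: Open brown cardboard carton, 173 mm long (x) x 156 mm wide (y) x 75 mm high, walls and floor 5 mm thick (inside 163 x 146 x 70 mm). It does not move. It stands on a flat steel board that lies over the blue water bath; the board's top is at z = 0.25. Origin: centre of its underside, z up. The rack lies at its -x end, the gap at its +x end.
- gap (a point): Centre of the gap, on the carton's inner floor, 51 mm from the carton's centre towards +x; axes as the carton's. The gap is about 60 mm long in x, between the rack and the +x end wall, and 146 mm in y, the whole width of the carton; it need not be filled in y, and the block may stand anywhere along y.
- tube_rack: Black tube rack with 24 empty holes, about 100 x 137 x 34 mm high, lying loose in the carton, its short side along the carton's x. Origin: centre of its underside; x and y as the carton's. It lies 4 to 8 mm from the -x end wall, its origin at about x = -28 mm in the carton's frame.
- block_medium: Blue rigid foam block, 52 x 52 mm square and 66 mm high, upright, on the board; its foot narrows over the lowest 12 mm to 40 x 40 mm. It fits the gap with about 8 mm to spare. About 60 g. Origin: centre of its underside, z up, x and y square to its sides. Upright in the carton its top is 4 mm below the rim.
- block_small: Blue rigid foam block, 28 x 28 x 66 mm high: too small to fill the gap. Stands on the board; leave it. Origin: centre of its underside.
- block_large: Blue rigid foam block, 78 x 78 x 66 mm high: too large for the gap. Stands on the board; leave it. Origin: centre of its underside.
Things that resemble listed ones, but are neither listed nor needed, are in the scene too. What is shaped like the block_medium but turquoise is not meant.

How it is judged:
At the end, for the whole second after the job is handed in: The medium block stands upright (within about 8 degrees) and still in the gap at the carton's +x end (its centre 38 to 64 mm from the carton's centre), its underside within 7 mm of the carton's floor; the rack lies flat on the floor within about 13 mm of where it lay in the carton (x of block_medium in the frame of carton between 0.038 and 0.064 m and y of block_medium in the frame of carton between -0.055 and 0.055 m and z of each of block_medium, tube_rack in the frame of carton below 0.012 m and angle between block_medium's own z axis and vertical below 0.15 rad and linear speed of block_medium below 0.02 m/s and x of tube_rack in the frame of carton between -0.042 and -0.014 m and y of tube_rack in the frame of carton between -0.015 and 0.015 m and angle between tube_rack's own z axis and vertical below 0.1 rad); the robot touches nothing.
It fails at once if the small or the large block is moved more than 40 mm from its place (distance of any of block_small, block_large from where it was at the start of the episode above 0.04 m).
It also fails if it takes over 35 s, if anything falls off the work surface, if the arm or the gripper's body presses on something with over 40 N, if the wrist force passes 120 N, or if a joint passes its speed limit or range.

## Robot

A 7-joint arm with a two-finger parallel gripper is mounted at the origin on the work surface; the furniture and walls round the work are solid. World frame = base frame: x ahead of the robot, y to its left, z up, the work surface at z = 0. Lengths are in m, angles in rad, forces in N, time in s.
With the tool pointing down it reaches from about 0.4 to 0.85 m from the base axis. Payload 4.5 kg.
Tool frame: the origin (TCP) lies on the centre line of the jaws, within the pads' length; the fingertips stand 22 mm ahead of it and the grasp point (between the pads) lies 3 mm ahead of it; z points along the fingers, y is the line along which they close (so a half turn about z gives the same grasp; the last joint's range is limited). The gripper opens to 88 mm and grips with 3 to 60 N. Pads are 18 mm wide; open, the fingers measure 123 mm over their backs; the gripper's body (75 mm by 187 mm) begins 45 mm behind the grasp point.
Start: joints at [1.215, 0.689, -0.195, 1.565, 0.157, 0.902, -0.215], TCP at [0.238, -0.578, 0.261] pointing down, gripper open.
Joint ranges: [-3.01, 3.01], [-0.46, 2.08], [-1.47, 1.51], [0.13, 2.56], [-1, 4.14], [0.04, 2.09], [-2.66, 2.66]. Speed limits (rad/s): [2.57, 2.57, 3.14, 3.14, 3.14, 3.14, 3.14].

## Interface

Orientations are given as [roll, pitch, yaw] about the fixed x, y, z axes, in that order (R = Rz(yaw) Ry(pitch) Rx(roll)).
In Python, from station import robot, eyes, order gives the robot as it stands.
- The arm moves only by the shell command python3 -m inch 'ROWS' [OPENING] [FORCE]. ROWS is JSON, a list of rows, each a list of 2 entries, a list of its own where there are three numbers: the shift along the tool's x, y, z in mm, then the turn about the tool's z in rad. A call has 1 to 20 rows; each row shifts and turns the commanded pose from where the row before left it, along the tool's axes as they then stand; what a row does not reach is not made up. A row lasts 1/12 s, in which the tool goes at most 41.7 mm and 7.16 degrees, less where a joint would pass 70% of its speed; a pose out of reach is approached as far as the arm can. A call is refused whole if a number of a shift passes 41.7 or a number of a turn 0.125, either way. A call with a gripper value outside its range is refused whole. OPENING is the closure, from 0 (fully open) to 1 (shut), set as the call begins (- or left out, the last holds). The fingers move at their own pace and stop on an object; FORCE is the grip in N (left out, the last holds). Time passes only in rows, so rows that do not move let the fingers close. It gives the time, the measured TCP pose, the force, the opening and the grip force at its end, in the units of the state.
- robot.state(): the state, without advancing time (a new reading comes with each control period).
- eyes.grab_frame(name): name is "side" or "top" or "wrist"; returns a dict with "pixels" (480x640x3 uint8, red, green, blue), "camera_matrix" (3x3 intrinsics, pixels), "world_from_camera" (4x4, takes a point from camera to world coordinates); the wrist camera has in their place "hand_eye" (4x4, takes a point from camera to tool coordinates, whose origin is the TCP and whose axes are the flange's). Camera axes: x right, y down, z forward; pixel columns grow to the right and rows downward; lengths in m; the calibration is good to about 2 mm. A picture is of the moment at which its call begins: read the wrist's pose just before it. There is no depth.
- order.close_job(): hands the job in; it is judged then, once.
Trained networks look in a picture, given as the dict that the camera call returned (one of the last four; its "shot" number tells which), for a name from the list of things; names that differ only in an ending like _2 or _b are one class to them, and where a whole thing is asked for, a point or a joint stands for the part that bears it (a point fixed in the world has none). Each returns a list of dicts, best first, with "conf" (0 to 1); they miss things now and then, are a little off and sometimes report something else, mostly with a low value. They report only what shows in the picture. A call takes as long as a camera call. They do not tell look-alikes from the thing itself.
- eyes.find_in(thing, picture): "at" ([x, y, z] in m, in the coordinates of the camera as it stood for that picture, good to about 4 mm: the middle of the surface that is visible of it).
- eyes.outline_of(thing, picture): "pixels" (480x640 bool, what is visible of it).
- eyes.mark_of(thing, picture): "at" ([x, y, z] in m, in the coordinates of the camera as it stood for that picture, good to about 4 mm: a listed point, or the origin of a listed thing).
The state is a dict: "time_s": time; "qpos": joint angles; "qvel": joint speeds; "joint_efforts": joint torques, N m; "tool_pos": TCP position; "tool_rot": TCP orientation; "contact_force": force on the tool from outside, world axes, zero at the start; "ft_torque": the same for the moment, N m; "grip_width": finger opening in m; "gripper_force": force on a finger pad.
Only numpy, scipy, OpenCV 4.12 (cv2) and the standard library are available. Lean on these libraries where they do the work, as an engineer would, in place of code of your own. Each camera call takes 0.05 s, during which the arm holds its last target. There are 200 camera calls.

## Working session

There is one attempt and no reset: what is moved stays moved. The work goes in short steps, Python scripts to look and compute and a shell command to move; the robot and the scene stay as the last step left them, time stands still between calls to the robot, and variables do not carry over. Pictures are saved under pics/ and viewed, at most 10 in all, crops included, and the job is handed in when it is done.

```bash
mkdir -p pics; cat > h.py <<'E'
import numpy as np, cv2
from station import robot, eyes, order
from scipy.spatial.transform import Rotation as R
def T():
    s=robot.state(); M=np.eye(4); r=np.array(s['tool_rot'],float)
    M[:3,:3]=R.from_euler('xyz',r).as_matrix(); M[:3,3]=s['tool_pos']; return M
def grab(n):
    t=T(); p=eyes.grab_frame(n)
    W=t@np.array(p['hand_eye']) if n=='wrist' else np.array(p['world_from_camera'])
    return p,W
def w(W,a): return (W@np.r_[a,1])[:3]
def px(p,a): v=np.array(p['camera_matrix'])@np.array(a); return v[:2]/v[2]
def save(p,f): cv2.imwrite('pics/'+f,p['pixels'][...,::-1])
E
python3 - <<'E'
from h import *
np.set_printoptions(precision=4,suppress=True)
print(robot.state())
for n in ['top','side']:
    p,W=grab(n); save(p,n+'0.png'); print(n,W)
    for t in ['carton','gap','tube_rack','block_medium','block_small','block_large']:
        for d in eyes.mark_of(t,p)[:4]: print(t,round(d['conf'],2),w(W,d['at']),px(p,d['at']))
E
```

```text
{'time_s': 0.0, 'qpos': array([ 1.2148,  0.69  , -0.1945,  1.5663,  0.1573,  0.9025, -0.2151]), 'qvel': array([ 0.0011, -0.0012,  0.0012, -0.0002,  0.0006, -0.0015, -0.0006]), 'joint_efforts': array([  0.0003, -52.7555,  -1.2668, -15.3426,  -0.0527,   0.0066,
         0.0002]), 'tool_pos': array([ 0.2372, -0.5776,  0.2599]), 'tool_rot': array([-3.1398,  0.0002,  0.3898]), 'contact_force': array([-0.3031, -0.057 , -0.4167]), 'ft_torque': array([ 0.0875, -0.0146,  0.0278]), 'gripper_force': 0.0, 'grip_width': 0.08816241395869283}
top [[ 0.0258 -0.9845  0.1737  0.324 ]
 [-0.9997 -0.025   0.0065 -0.2193]
 [-0.002  -0.1738 -0.9848  1.0928]
 [ 0.      0.      0.      1.    ]]
gap 0.84 [ 0.6155 -0.1272  0.2541] [270.7595 167.1306]
tube_rack 0.83 [ 0.566  -0.187   0.2532] [301.6655 193.3474]
block_medium 0.94 [ 0.4588 -0.3724  0.252 ] [401.266  252.6474]
block_medium 0.61 [ 0.3499 -0.5047  0.0017] [439.1975 317.178 ]
block_small 0.98 [0.4351 0.0378 0.2506] [176.6426 259.9248]
block_small 0.74 [ 0.3714 -0.2832  0.2474] [351.7074 299.5948]
block_small 0.43 [ 0.613  -0.1256  0.2536] [269.916 168.465]
block_large 0.95 [ 0.371  -0.2876  0.2464] [354.101  299.9216]
side [[ 0.9842 -0.0926  0.1508  0.282 ]
 [-0.1764 -0.5792  0.7959 -1.2531]
 [ 0.0137 -0.8099 -0.5864  0.9337]
 [ 0.      0.      0.      1.    ]]
carton 0.71 [ 0.5868 -0.16    0.2479] [361.6778 202.0631]
carton 0.25 [ 0.5689 -0.1879  0.2554] [357.3913 205.9059]
gap 0.61 [ 0.6168 -0.1279  0.2578] [370.4486 191.2173]
tube_rack 0.92 [ 0.5706 -0.1872  0.2561] [358.0357 205.4686]
block_medium 0.84 [ 0.3532 -0.4994 -0.0013] [287.7465 388.3844]
block_medium 0.66 [ 0.4609 -0.3696  0.2525] [327.4541 255.653 ]
block_small 0.65 [0.4415 0.0451 0.2519] [292.7518 166.6002]
block_large 0.7 [ 0.3721 -0.2791  0.2483] [281.1477 236.918 ]
```

View pics/top0.png

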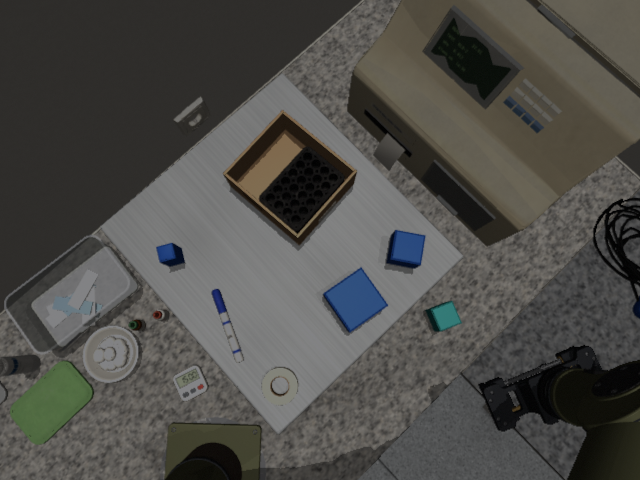

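View pics/side0.png

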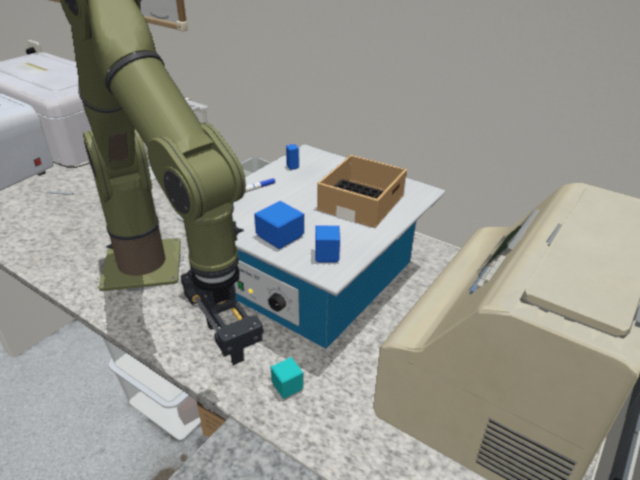

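Top picture candidates for the block: medium blue (406,248), large blue (355,299), small blue (170,254) and turquoise look-alike (443,316). There is also the blue-capped pen (218,297). I choose (406,248): blue, mid-sized and on the board. The carton is at (290,177), with its gap at the upper left (270,160). I'll check this in a crop.

```bash
python3 - <<'E'
from h import *
p,W=grab('top')
m=[d for d in eyes.outline_of('block_medium',p)]
for d in m: 
    ys,xs=np.nonzero(d['pixels']); print(d['conf'],xs.mean(),ys.mean(),len(xs))
c=cv2.resize(p['pixels'][105:335,220:440],None,fx=2.6,fy=2.6,interpolation=cv2.INTER_CUBIC)[...,::-1]
cv2.imwrite('pics/crop1.png',c)
hsv=cv2.cvtColor(p['pixels'],cv2.COLOR_RGB2HSV)
for y in range(228,274,4): print(y,[int(v) for v in hsv[y,384:430:3,2]])
E
```

```text
0.85 442.950213371266 316.524893314367 703
0.69 405.67396798652067 249.08340353833194 1187
228 [123, 125, 124, 128, 122, 126, 122, 124, 124, 126, 123, 124, 126, 127, 127, 125]
232 [128, 124, 123, 70, 94, 122, 109, 101, 105, 117, 123, 124, 123, 127, 129, 128]
236 [116, 118, 86, 29, 112, 127, 127, 126, 127, 127, 127, 127, 122, 108, 126, 128]
240 [114, 116, 37, 58, 121, 126, 126, 126, 126, 126, 126, 126, 126, 107, 123, 126]
244 [113, 114, 30, 84, 127, 126, 127, 126, 126, 127, 127, 126, 127, 101, 127, 125]
248 [117, 80, 28, 89, 127, 127, 126, 126, 127, 126, 126, 127, 127, 113, 126, 127]
252 [115, 74, 28, 100, 127, 126, 127, 127, 126, 126, 127, 126, 126, 121, 124, 126]
256 [117, 41, 41, 120, 126, 126, 126, 127, 127, 127, 127, 127, 118, 122, 127, 124]
260 [117, 31, 33, 42, 69, 83, 92, 98, 114, 122, 126, 127, 103, 127, 125, 126]
264 [126, 80, 58, 45, 36, 31, 32, 33, 33, 33, 43, 69, 91, 128, 127, 127]
268 [101, 78, 79, 80, 79, 77, 78, 77, 71, 59, 75, 125, 124, 124, 126, 128]
272 [125, 122, 123, 126, 127, 126, 123, 79, 78, 77, 122, 127, 125, 124, 126, 125]
```

View pics/crop1.png

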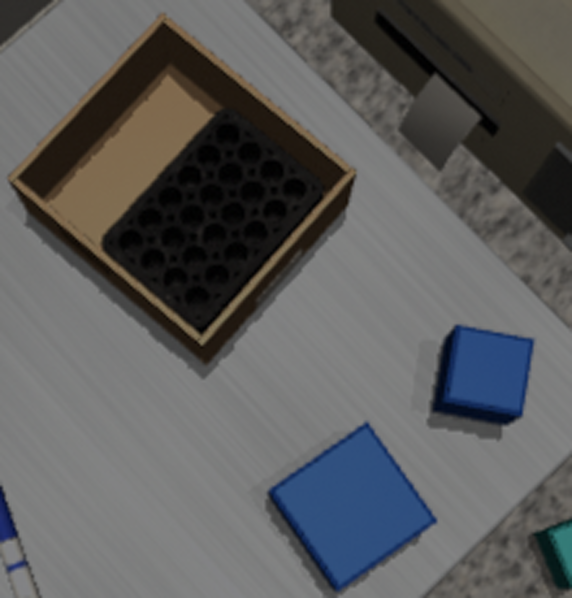

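The crop shows the medium blue block at (485,375) with the narrowed foot in shadow. The large block is at (352,507), and the carton rim corners are at (164,15), (354,173), (203,345) and (11,180). The choice is confirmed.

```bash
cat >> h.py <<'E'
def plane(p,W,uv,z):
    K=np.array(p['camera_matrix']); r=W[:3,:3]@np.linalg.solve(K,np.r_[uv,1]); o=W[:3,3]
    return o+r*(z-o[2])/r[2]
def fit(p,W,L,z):
    """minAreaRect of mask pixels projected on plane z"""
    c=max(cv2.findContours(L.astype(np.uint8),cv2.RETR_EXTERNAL,cv2.CHAIN_APPROX_NONE)[0],key=cv2.contourArea)[:,0]
    q=np.array([plane(p,W,u,z)[:2] for u in c],np.float32)
    return cv2.minAreaRect(q*1000)
E
python3 - <<'E'
from h import *
np.set_printoptions(precision=4,suppress=True)
p,W=grab('top')
C=np.array([[164,15],[354,173],[203,345],[11,180]])/2.6+[220,105]
q=np.array([plane(p,W,u,.325) for u in C]); print(q, q.mean(0)); print(cv2.minAreaRect((q[:,:2]*1000).astype(np.float32)))
for i in range(4): d=q[(i+1)%4]-q[i]; print(np.linalg.norm(d),np.degrees(np.arctan2(d[1],d[0])))
hsv=cv2.cvtColor(p['pixels'],cv2.COLOR_RGB2HSV); L=(hsv[...,0]>100)&(hsv[...,0]<130)&(hsv[...,1]>120)&(hsv[...,2]>85)
for a in [(225,280,380,430),(265,335,320,392)]:
    M=np.zeros_like(L); M[a[0]:a[1],a[2]:a[3]]=L[a[0]:a[1],a[2]:a[3]]; print(fit(p,W,M,.316))
E
```

```text
[[ 0.6953 -0.1523  0.325 ]
 [ 0.5866 -0.2824  0.325 ]
 [ 0.4681 -0.1861  0.325 ]
 [ 0.576  -0.0554  0.325 ]] [ 0.5815 -0.169   0.325 ]
((581.7220458984375, -169.1766815185547), (170.67042541503906, 153.66165161132812), 50.4500617980957)
0.16951691533847138 -129.89474522249392
0.15264591326711083 140.88419625555954
0.16945640832734374 50.45006403156072
0.1536664834854622 -39.0972704688324
((458.83941650390625, -372.0228576660156), (49.995567321777344, 50.20843505859375), 80.52498626708984)
((368.8749694824219, -284.1535949707031), (76.81559753417969, 75.48052978515625), 36.12818908691406)
```

```bash
python3 - <<'E'
from h import *
np.set_printoptions(precision=3,suppress=True)
p,W=grab('top'); s,V=grab('side')
for u in [(350,105),(490,242),(355,68),(518,208)]: print('top',u,plane(p,W,u,0),plane(p,W,u,.15),plane(p,W,u,.3))
for u in [(378,405),(384,348),(500,228)]: print('side',u,plane(s,V,u,0),plane(s,V,u,.15),plane(s,V,u,.3))
K=np.array(p['camera_matrix']);Ks=np.array(s['camera_matrix'])
E
```

```text
top (350, 105) [ 0.872 -0.292  0.   ] [ 0.797 -0.282  0.15 ] [ 0.722 -0.272  0.3  ]
top (490, 242) [ 0.53 -0.63  0.  ] [ 0.502 -0.574  0.15 ] [ 0.474 -0.517  0.3  ]
top (355, 68) [ 0.974 -0.303  0.   ] [ 0.885 -0.292  0.15 ] [ 0.795 -0.28   0.3  ]
top (518, 208) [ 0.616 -0.701  0.   ] [ 0.576 -0.635  0.15 ] [ 0.536 -0.569  0.3  ]
side (378, 405) [ 0.536 -0.576  0.   ] [ 0.496 -0.684  0.15 ] [ 0.455 -0.793  0.3  ]
side (384, 348) [ 0.593 -0.42   0.   ] [ 0.543 -0.554  0.15 ] [ 0.493 -0.688  0.3  ]
side (500, 228) [ 1.093  0.014 -0.   ] [ 0.963 -0.19   0.15 ] [ 0.833 -0.393  0.3  ]
```

```bash
python3 -m inch '[[[0,0,-20],0.05],[[0,0,-30],0.1],[[0,0,-30],0.115],[[0,0,-30],0.115],[[0,0,-20],0.115],[[0,0,-10],0.115],[[0,0,0],0.115],[[0,0,0],0.115],[[0,0,0],0.1],[[0,0,0],0.075],[[0,0,0],0]]' 0
cat > to.py <<'E'
import sys; from h import *
x,y,z,yaw=map(float,sys.argv[1:5]); t=T()
d=t[:3,:3].T@(np.array([x,y,z])-t[:3,3])*1000; s=robot.state()
print('tool shift mm',d.round(1),'turn',round(-((np.radians(yaw)-s['tool_rot'][2]+np.pi)%(2*np.pi)-np.pi),3),s['tool_rot'],s['qpos'].round(2))
E
python3 to.py 0.459 -0.372 0.40 80.5
```

```text
time_s: 1.87
tool_pos: [0.2377, -0.578, 0.4007]
tool_rot: [3.141, 0.0, -0.627]
contact_force: [-0.7, -0.5, -0.6]
grip_width: 0.0881
gripper_force: 0.0
tool shift mm [  58.4 -296.6    0.7] turn -2.032 [ 3.14145686e+00  1.96371814e-04 -6.26836857e-01] [ 1.06  0.56  0.08  1.37 -0.05  1.22 -1.05]
```

```bash
python3 -m inch '[[[3,-15,0],0],[[6,-30,0],0],[[6.5,-33,0],0],[[6.5,-33,0],0],[[6.5,-33,0],0],[[6.5,-33,0],0],[[6.5,-33,0],0],[[6.5,-33,0],0],[[6,-30,0],0],[[4.5,-23,0],0],[[0,0,0],-0.08],[[0,0,0],-0.1],[[0,0,0],-0.1],[[0,0,0],-0.1],[[0,0,0],-0.08],[[0,0,0],0],[[0,0,0],0]]' 0
python3 to.py 0.459 -0.372 0.299 -9.5
python3 - <<'E'
from h import *
p,W=grab('wrist'); save(p,'wr1.png')
for d in eyes.mark_of('block_medium',p)[:3]: print(d['conf'],w(W,d['at']),px(p,d['at']))
hsv=cv2.cvtColor(p['pixels'],cv2.COLOR_RGB2HSV)
for d in eyes.outline_of('block_medium',p)[:3]:
    m=d['pixels']; print(d['conf'],m.sum(),fit(p,W,m,.316),np.percentile(hsv[m],[5,50,95],axis=0).tolist())
print(W)
E
```

```text
time_s: 3.28
tool_pos: [0.4586, -0.3714, 0.4008]
tool_rot: [-3.141, -0.0, -0.165]
contact_force: [-0.3, -0.8, -0.2]
grip_width: 0.0879
gripper_force: 0.0
tool shift mm [  0.5   0.6 101.8] turn 0.001 [-3.14093438e+00 -3.48969390e-04 -1.65252646e-01] [ 0.64  0.5  -0.06  1.47  0.03  1.17 -1.16]
0.89 [ 0.46172401 -0.37325404  0.24935103] [323.12417689 227.38448306]
0.76 [ 0.35287724 -0.50074089  0.00193668] [418.55279888 246.5427817 ]
0.86 7974 ((463.7589111328125, -371.8525695800781), (51.1053466796875, 58.32072448730469), 80.42327880859375) [[109.0, 141.0, 74.0], [109.0, 197.0, 122.0], [111.0, 203.0, 179.0]]
0.8 911 ((443.70904541015625, -436.73583984375), (18.364748001098633, 24.62353515625), 23.046545028686523) [[87.0, 63.5, 109.0], [89.0, 210.0, 155.0], [89.0, 216.0, 157.0]]
[[-0.1655427  -0.95273832 -0.25472596  0.52436274]
 [-0.98620159  0.15955108  0.04415744 -0.38223986]
 [-0.00142868  0.25852109 -0.96600456  0.52403659]
 [ 0.          0.          0.          1.        ]]
```

View pics/wr1.png

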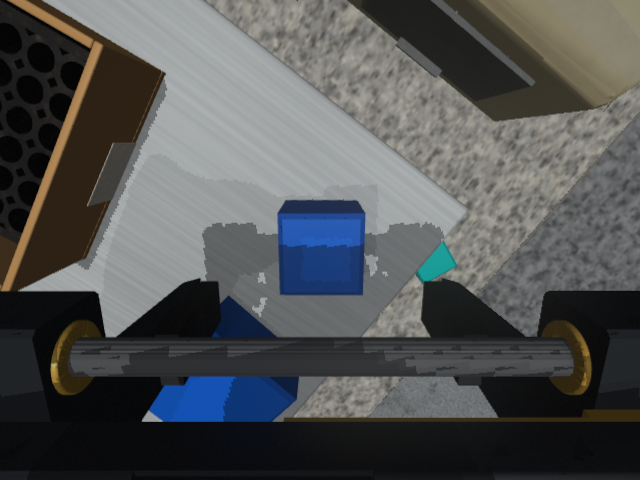

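The wrist picture shows the blue block square between the open fingers, top face at (321,253), with the large block well below at (220,390). Next I descend and grip.

```bash
python3 -m inch '[[[1,0.5,15],0],[[0,0,20],0],[[0,0,20],0],[[0,0,17],0],[[0,0,13],0],[[0,0,10],0],[[0,0,7],0],[[0,0,0],0],[[0,0,0],0]]' 0 15
python3 -m inch '[[[0,0,0],0],[[0,0,0],0],[[0,0,0],0],[[0,0,0],0],[[0,0,0],0],[[0,0,0],0],[[0,0,0],0],[[0,0,0],0]]' 1 15
```

```text
time_s: 4.18
tool_pos: [0.4593, -0.3731, 0.2989]
tool_rot: [3.141, -0.0, -0.165]
contact_force: [-0.1, -0.9, -0.7]
grip_width: 0.0879
gripper_force: 0.0
time_s: 4.85
tool_pos: [0.4595, -0.3732, 0.2995]
tool_rot: [3.141, -0.001, -0.165]
contact_force: [-0.0, 0.9, 6.7]
grip_width: 0.0718
gripper_force: 15.0
```

The width of 72 mm doesn't match a 52 mm block, so I'll look before going on.

```bash
python3 - <<'E'
from h import *
p,W=grab('wrist'); s=robot.state(); print(s['grip_width'],s['gripper_force'],s['contact_force'])
q,_=grab('side')
c=cv2.resize(q['pixels'][190:310,240:400],(640,480),interpolation=cv2.INTER_CUBIC)
cv2.imwrite('pics/c2.png',cv2.resize(np.hstack([p['pixels'],c]),(800,300))[...,::-1])
E
```

```text
0.0719312311976822 15.000465523917228 [-1.0120612   1.05732358  5.45637143]
```

View pics/c2.png

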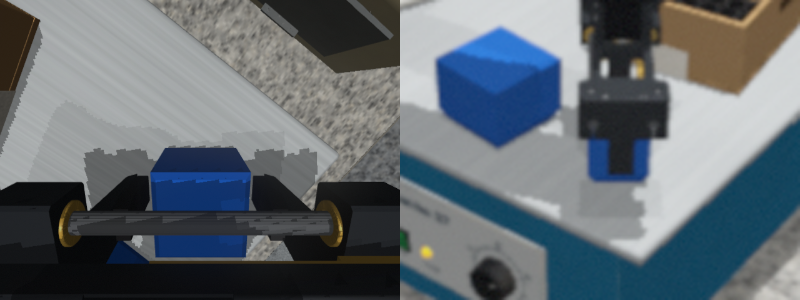

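```bash
python3 -m inch '[[[0,0,0],0],[[0,0,0],0],[[0,0,0],0],[[0,0,0],0]]' 1 25
python3 - <<'E'
from h import *
p,W=grab('wrist')
cv2.imwrite('pics/c3.png',cv2.resize(p['pixels'][220:440,180:460],(763,600),interpolation=cv2.INTER_CUBIC)[...,::-1])
t=T(); K=np.array(p['camera_matrix'])
for yy in (-36,-26,26,36):
  for zz in (-5,3,12,22):
    q=np.linalg.inv(W)@t@np.array([0,yy/1000,zz/1000,1]); u=px(p,q[:3]); print(yy,zz,u.round(),((u-[180,220])*2.725).round())
for d in eyes.mark_of('block_medium',p)[:2]: print(d['conf'],w(W,d['at']))
for n in('block_large',):
  q,V=grab('top')
  for d in eyes.mark_of(n,q)[:2]: print(d['conf'],w(V,d['at']))
  for d in eyes.mark_of('block_medium',q)[:2]: print(d['conf'],w(V,d['at']))
E
```

```text
time_s: 5.28
tool_pos: [0.4595, -0.3732, 0.2995]
tool_rot: [3.141, -0.001, -0.165]
contact_force: [0.2, 0.4, 5.6]
grip_width: 0.0715
gripper_force: 25.0
-36 -5 [222. 334.] [115. 310.]
-36 3 [228. 323.] [130. 282.]
-36 12 [233. 313.] [145. 253.]
-36 22 [239. 302.] [159. 224.]
-26 -5 [250. 334.] [190. 310.]
-26 3 [254. 323.] [201. 282.]
-26 12 [258. 313.] [212. 253.]
-26 22 [262. 302.] [222. 224.]
26 -5 [394. 334.] [583. 310.]
26 3 [390. 323.] [572. 281.]
26 12 [386. 313.] [561. 252.]
26 22 [382. 302.] [550. 224.]
36 -5 [421. 334.] [658. 310.]
36 3 [416. 323.] [643. 281.]
36 12 [410. 313.] [628. 252.]
36 22 [405. 302.] [613. 224.]
0.86 [ 0.46085251 -0.37848514  0.24925672]
```

View pics/c3.png

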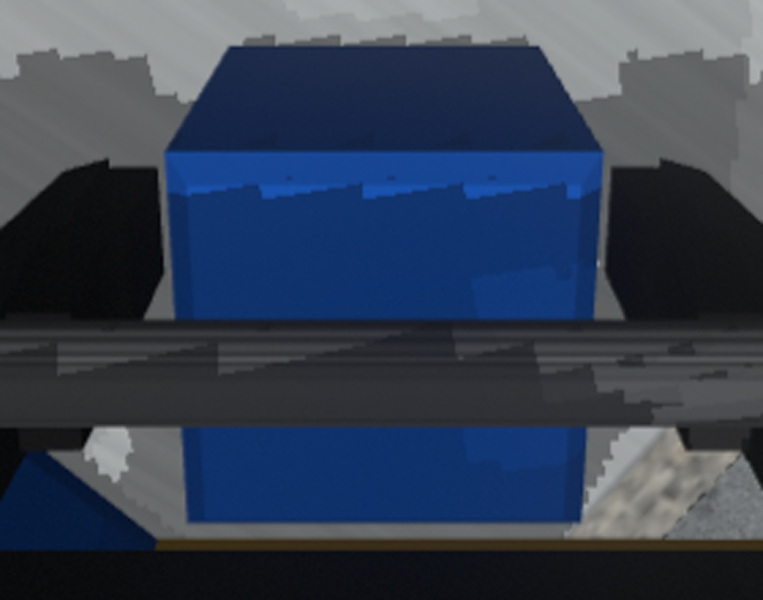

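The fingers stand about 10 mm clear of the block on each side (tips at crop x 160 and 612, block edges at 167 and 602), yet they report full force. Something stops them, so I'll raise slightly and see whether the block follows or the fingers free themselves.

```bash
python3 -m inch '[[[0,0,-3],0],[[0,0,-4],0],[[0,0,-3],0],[[0,0,0],0],[[0,0,0],0],[[0,0,0],0]]' 1 15
python3 - <<'E'
from h import *
p,W=grab('wrist'); s=robot.state(); print(s['grip_width'],s['gripper_force'],s['contact_force'],s['ft_torque'])
for d in eyes.outline_of('block_medium',p)[:2]: 
  ys,xs=np.nonzero(d['pixels']); print(d['conf'],xs.min(),xs.max(),ys.min(),ys.max())
for d in eyes.mark_of('block_medium',p)[:2]: print(d['conf'],w(W,d['at']))
save(p,'w4.png')
E
```

```text
time_s: 6.03
tool_pos: [0.459, -0.3729, 0.3085]
tool_rot: [-3.141, 0.0, -0.165]
contact_force: [0.3, 0.2, 0.4]
grip_width: 0.0719
gripper_force: 15.0
0.07215164814184288 14.999963245354593 [ 0.37721898 -0.13645505 -0.19096678] [-0.00124149  0.03337255  0.01538311]
0.78 241 399 237 411
0.9 [ 0.46058203 -0.37558414  0.25715991]
```

The block's outline in the wrist picture is unchanged after the rise (x 241–399, top at y 237), so it moves with the gripper. It's held, despite the odd width reading. I'll lift further and check again.

```bash
python3 -m inch '[[[0,0,-6],0],[[0,0,-10],0],[[0,0,-14],0],[[0,0,-16],0],[[0,0,-16],0],[[0,0,-16],0],[[0,0,-12],0],[[0,0,-8],0],[[0,0,-4],0],[[0,0,0],0]]' 1 15
python3 to.py 0.614 -0.130 0.41 50.5
python3 - <<'E'
from h import *
p,W=grab('wrist'); s=robot.state(); print(s['grip_width'],s['gripper_force'])
for d in eyes.outline_of('block_medium',p)[:2]: 
  ys,xs=np.nonzero(d['pixels']); print(d['conf'],xs.min(),xs.max(),ys.min(),ys.max())
for d in eyes.mark_of('block_medium',p)[:2]: print(d['conf'],w(W,d['at']))
q,V=grab('side')
for d in eyes.mark_of('block_medium',q)[:3]: print('side',d['conf'],w(V,d['at']),px(q,d['at']))
c=cv2.resize(q['pixels'][150:300,250:450],(640,480),interpolation=cv2.INTER_CUBIC)
cv2.imwrite('pics/c5.png',cv2.resize(np.hstack([p['pixels'],c]),(800,300))[...,::-1])
E
```

```text
time_s: 7.02
tool_pos: [0.4594, -0.3732, 0.4119]
tool_rot: [3.141, -0.002, -0.165]
contact_force: [0.3, -0.8, -0.6]
grip_width: 0.0717
gripper_force: 15.0
tool shift mm [ 112.5 -265.3    1.8] turn -1.047 [ 3.14065060e+00 -1.79621433e-03 -1.65215696e-01] [ 0.64  0.5  -0.06  1.45  0.03  1.2  -1.16]
0.07201100546490707 14.999924004077911
0.76 411 451 239 281
0.66 240 400 236 411
0.93 [ 0.46110459 -0.37552307  0.36276832]
0.8 [ 0.35270571 -0.50046741  0.00099886]
side 0.89 [ 3.56346338e-01 -5.00035584e-01  3.75312459e-05] [289.18773239 388.02583034]
side 0.72 [ 0.45750533 -0.37297293  0.36259008] [327.18107532 212.96273781]
side 0.25 [0.44240167 0.04107082 0.25320079] [293.25821972 166.83396309]
```

View pics/c5.png

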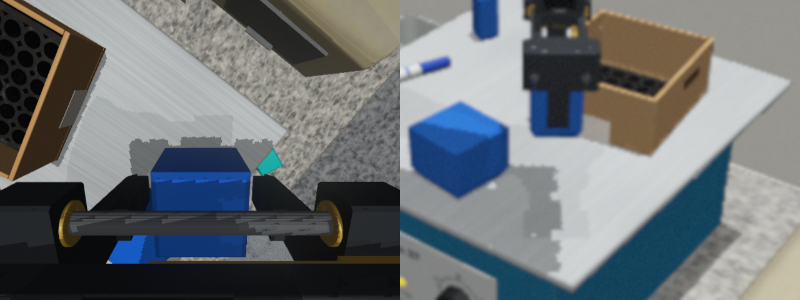

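The block is held upright: it fills the middle of the wrist view and hangs clear of the board in the side view. Next I carry it over the gap.

```bash
python3 -m inch '[[[5,-11,0],0],[[10,-23,0],0],[[13,-31,0],0],[[13,-31,0],0],[[13,-31,0],0],[[13,-31,0],0],[[13,-31,0],0],[[13,-31,0],0],[[10,-24,0],0],[[6,-14,0],0],[[3.5,-8,0],0],[[0,0,0],0]]' 1 15
python3 -m inch '[[[0,0,0],-0.06],[[0,0,0],-0.1],[[0,0,0],-0.11],[[0,0,0],-0.11],[[0,0,0],-0.11],[[0,0,0],-0.11],[[0,0,0],-0.11],[[0,0,0],-0.11],[[0,0,0],-0.1],[[0,0,0],-0.08],[[0,0,0],-0.047],[[0,0,0],0]]' 1 15
python3 to.py 0.6145 -0.129 0.36 50.5
python3 - <<'E'
from h import *
np.set_printoptions(precision=4,suppress=True)
p,W=grab('wrist'); 
for d in eyes.mark_of('block_medium',p)[:2]: print(d['conf'],w(W,d['at']))
for n in ('side','top'):
  q,V=grab(n)
  for t in ('block_medium','gap','carton','tube_rack'):
    for d in eyes.mark_of(t,q)[:2]: print(n,t,d['conf'],w(V,d['at']))
  if n=='top': c=q['pixels']
cv2.imwrite('pics/c6.png',np.hstack([cv2.resize(p['pixels'],(400,300)),cv2.resize(c[90:260,200:400],(400,300))])[...,::-1])
E
```

```text
time_s: 8.27
tool_pos: [0.6145, -0.1271, 0.4102]
tool_rot: [-3.141, 0.001, -0.162]
contact_force: [-0.6, -0.7, 0.3]
grip_width: 0.0718
gripper_force: 15.0
time_s: 9.27
tool_pos: [0.6128, -0.132, 0.4107]
tool_rot: [3.141, 0.002, 0.879]
contact_force: [-1.6, 0.6, -0.7]
grip_width: 0.0717
gripper_force: 15.0
tool shift mm [ 3.5 -0.7 50.7] turn -0.002 [3.14103639e+00 1.89629423e-03 8.78948824e-01] [ 0.33  0.57 -0.35  1.33  0.2   1.28 -0.73]
0.63 [ 0.615  -0.1361  0.361 ]
side block_medium 0.96 [ 0.6155 -0.1332  0.3659]
side block_medium 0.65 [ 0.3516 -0.4983  0.0008]
side gap 0.7 [ 0.6171 -0.1278  0.2581]
side gap 0.24 [ 0.3716 -0.2852  0.25  ]
side carton 0.66 [ 0.5891 -0.162   0.2509]
side tube_rack 0.68 [ 0.5698 -0.1882  0.2586]
top block_medium 0.83 [ 0.6101 -0.1332  0.3611]
top block_medium 0.79 [ 0.3483 -0.503   0.0023]
top gap 0.92 [ 0.6182 -0.1286  0.2525]
top gap 0.44 [ 0.6136 -0.1334  0.3593]
top tube_rack 0.76 [ 0.566  -0.1909  0.2517]
```

View pics/c6.png

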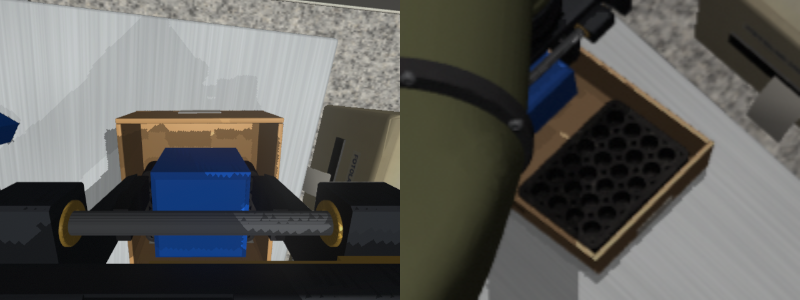

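The wrist view shows the +x end wall's rim just ahead of the block (rows 112–122 of the half-size picture, x 118–283). I'll measure the wall against the block's front top edge (row ~177) in that same picture.

```bash
python3 - <<'E'
from h import *
np.set_printoptions(precision=4,suppress=True)
p,W=grab('wrist'); im=p['pixels'].astype(int); t=T(); Ti=np.linalg.inv(t)
for c in (230,300,340,370,420):
    print(c,[(r,)+tuple(im[r,c]) for r in range(172,206,2)])
print('block',[(r,)+tuple(im[r,320]) for r in range(270,300,2)])
print('row186',[(x,)+tuple(im[186,x]) for x in list(range(180,200,2))+list(range(444,460,2))])
print('row260',[(x,)+tuple(im[270,x]) for x in list(range(190,212,2))+list(range(430,462,2))])
for u in [(200,178),(320,178),(440,178),(320,188),(320,196)]: print(u,(Ti@np.r_[plane(p,W,u,.325),1])[:3]*1000)
for u in [(250,283),(320,283),(395,283)]: print(u,(Ti@np.r_[plane(p,W,u,t[2,3]+.0165),1])[:3]*1000)
cv2.imwrite('pics/c7.png',cv2.resize(p['pixels'][160:310,170:470],(800,400),interpolation=cv2.INTER_CUBIC)[...,::-1])
E
```

```text
230 [(172, np.int64(172), np.int64(175), np.int64(176)), (174, np.int64(172), np.int64(175), np.int64(176)), (176, np.int64(171), np.int64(175), np.int64(177)), (178, np.int64(171), np.int64(175), np.int64(176)), (180, np.int64(163), np.int64(166), np.int64(165)), (182, np.int64(93), np.int64(73), np.int64(51)), (184, np.int64(71), np.int64(56), np.int64(39)), (186, np.int64(72), np.int64(56), np.int64(39)), (188, np.int64(72), np.int64(56), np.int64(39)), (190, np.int64(72), np.int64(56), np.int64(39)), (192, np.int64(71), np.int64(57), np.int64(38)), (194, np.int64(111), np.int64(86), np.int64(57)), (196, np.int64(190), np.int64(147), np.int64(98)), (198, np.int64(187), np.int64(145), np.int64(95)), (200, np.int64(186), np.int64(144), np.int64(93)), (202, np.int64(152), np.int64(117), np.int64(77)), (204, np.int64(194), np.int64(150), np.int64(100))]
300 [(172, np.int64(174), np.int64(178), np.int64(179)), (174, np.int64(174), np.int64(178), np.int64(179)), (176, np.int64(174), np.int64(178), np.int64(179)), (178, np.int64(174), np.int64(178), np.int64(179)), (180, np.int64(139), n
[... 5914 characters left out ...]
.int64(157), np.int64(106)), (448, np.int64(175), np.int64(146), np.int64(109)), (450, np.int64(186), np.int64(190), np.int64(190)), (452, np.int64(190), np.int64(194), np.int64(194)), (454, np.int64(192), np.int64(196), np.int64(197)), (456, np.int64(182), np.int64(186), np.int64(188)), (458, np.int64(180), np.int64(185), np.int64(185)), (460, np.int64(190), np.int64(194), np.int64(194))]
(200, 178) [ 47.4764 -68.3921  85.6856]
(320, 178) [47.3965 -0.1872 85.6872]
(440, 178) [47.3166 68.019  85.6887]
(320, 188) [41.7301 -0.1965 85.6873]
(320, 196) [37.1389 -0.204  85.6875]
(250, 283) [ 24.2786 -21.9924 -16.5012]
(320, 283) [ 24.2527  -0.044  -16.5007]
(395, 283) [ 24.225   23.4724 -16.5002]
```

View pics/c7.png

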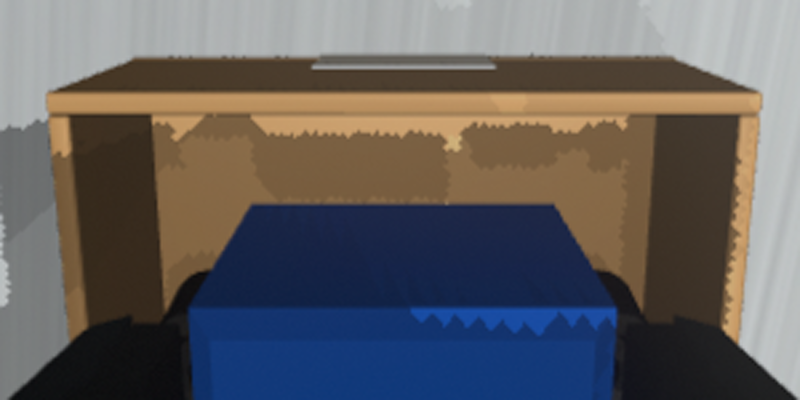

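The crop shows the rim's inner edge at row 114 and the block's front top edge at row 307. That gives about 7 mm from block to wall, so I move 3.5 mm towards the wall, with y already centred, and lower.

```bash
python3 -m inch '[[[2,0,0],0],[[1.5,0,0],0],[[0,0,0],0],[[0,0,6],0],[[0,0,10],0],[[0,0,12],0],[[0,0,12],0],[[0,0,10],0],[[0,0,6],0],[[0,0,3],0],[[0,0,0],0]]' 1 15
python3 to.py 0.6145 -0.129 0.3055 50.5
```

```text
time_s: 10.83
tool_pos: [0.6133, -0.1303, 0.3501]
tool_rot: [-3.14, 0.008, 0.879]
contact_force: [-4.8, -4.7, 3.7]
grip_width: 0.0715
gripper_force: 15.0
tool shift mm [ 2.1  0.2 44.6] turn -0.003 [-3.13980691  0.00812944  0.87852883] [ 0.32  0.62 -0.34  1.43  0.22  1.14 -0.75]
```

A sideways force of about 6.7 N towards the rack means something touches the +x wall. I'll measure the rim and the block edge again.

```bash
python3 - <<'E'
from h import *
np.set_printoptions(precision=4,suppress=True)
p,W=grab('wrist'); im=p['pixels'].astype(int); t=T(); Ti=np.linalg.inv(t)
s=robot.state(); print(s['contact_force'],s['ft_torque'])
for c in (250,320,390):
    v=im[:,c]; print(c,[(r,)+tuple(v[r].tolist()) for r in range(170,300,5)])
d=eyes.outline_of('block_medium',p)[:1]
for e in d:
    ys,xs=np.nonzero(e['pixels']); print(e['conf'],xs.min(),xs.max(),ys.min(),ys.max())
for d in eyes.mark_of('block_medium',p)[:2]: print(d['conf'],w(W,d['at']),(Ti@np.r_[w(W,d['at']),1])[:3])
for n in ('side','top'):
  q,V=grab(n)
  for d in eyes.mark_of('tube_rack',q)[:1]+eyes.mark_of('block_medium',q)[:1]: print(n,d['conf'],w(V,d['at']))
save(p,'w8.png')
c=q['pixels']; s2,_=grab('side')
cv2.imwrite('pics/c8.png',np.vstack([np.hstack([cv2.resize(p['pixels'][130:330,160:480],(400,300),interpolation=cv2.INTER_CUBIC),cv2.resize(c[90:260,200:400],(400,300))]),cv2.resize(s2['pixels'][130:250,280:440],(800,300),interpolation=cv2.INTER_CUBIC)])[...,::-1])
E
```

```text
[-6.0617 -4.996   3.4167] [-1.0442  1.0579  0.0646]
250 [(170, 187, 190, 191), (175, 187, 190, 192), (180, 187, 191, 191), (185, 187, 192, 192), (190, 78, 61, 45), (195, 78, 63, 45), (200, 79, 63, 46), (205, 78, 62, 44), (210, 80, 63, 43), (215, 198, 152, 99), (220, 187, 143, 93), (225, 129, 101, 68), (230, 128, 99, 66), (235, 127, 99, 65), (240, 127, 98, 65), (245, 126, 97, 64), (250, 143, 111, 73), (255, 142, 109, 72), (260, 141, 109, 72), (265, 141, 109, 71), (270, 141, 109, 72), (275, 73, 72, 95), (280, 23, 50, 102), (285, 20, 49, 103), (290, 20, 49, 103), (295, 20, 49, 103)]
320 [(170, 181, 185, 186), (175, 180, 184, 185), (180, 180, 184, 185), (185, 180, 184, 185), (190, 108, 104, 97), (195, 131, 124, 115), (200, 81, 67, 51), (205, 81, 66, 49), (210, 95, 75, 54), (215, 196, 151, 101), (220, 186, 143, 95), (225, 129, 101, 70), (230, 128, 100, 69), (235, 32, 46, 82), (240, 30, 52, 101), (245, 30, 67, 137), (250, 29, 67, 138), (255, 26, 59, 123), (260, 25, 50, 102), (265, 23, 49, 102), (270, 20, 49, 102), (275, 20, 48, 102), (280, 18, 48, 102), (285, 18, 48, 102), (290, 17, 48, 102), (295, 17, 48, 102)]
390 [(170, 185, 190, 191), (175, 183, 188, 189), (180, 184, 188, 189), (185, 186, 190, 191), (190, 83, 68, 54), (195, 82, 68, 52), (200, 82, 67, 52), (205, 82, 67, 51), (210, 104, 83, 58), (215, 198, 154, 102), (220, 184, 142, 93), (225, 127, 99, 68), (230, 126, 98, 67), (235, 126, 97, 67), (240, 125, 97, 66), (245, 125, 97, 65), (250, 125, 96, 65), (255, 125, 96, 65), (260, 141, 110, 75), (265, 141, 110, 75), (270, 140, 109, 73), (275, 130, 102, 79), (280, 41, 59, 101), (285, 23, 51, 105), (290, 21, 50, 104), (295, 21, 49, 104)]
0.98 240 399 233 418
0.95 [ 0.622 -0.127  0.305] [0.0083 0.0047 0.0453]
side 0.66 [ 0.57   -0.1852  0.2576]
side 0.75 [ 0.356  -0.4983  0.0029]
top 0.87 [ 0.5666 -0.1911  0.2496]
top 0.91 [ 0.3506 -0.5039  0.0047]
```

View pics/c8.png

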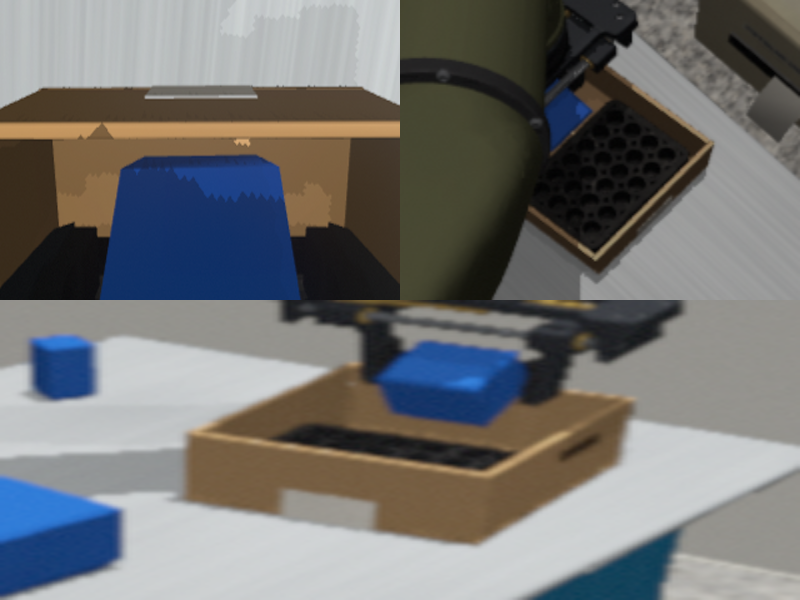

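```bash
python3 - <<'E'
from h import *
np.set_printoptions(precision=1,suppress=True)
p,W=grab('wrist'); t=T(); Ti=np.linalg.inv(t); im=cv2.cvtColor(p['pixels'],cv2.COLOR_RGB2GRAY).astype(float)
for c in (250,320,390):
    g=np.diff(im[:,c]); print(c,[(int(r),int(g[r])) for r in range(180,300) if abs(g[r])>15])
for u in [(320,212.5),(320,222.5)]: print('rim',u,(Ti@np.r_[plane(p,W,u,.325),1])[:3]*1000)
for r in (233,276,278,418): 
  z=t[2,3]+(.0165 if r>240 else -.0495); print('blk',r,(Ti@np.r_[plane(p,W,(320,r),z),1])[:3]*1000)
print('left/right edges at top', [(Ti@np.r_[plane(p,W,(c,276),t[2,3]+.0165),1])[:3]*1000 for c in (240,399)])
E
```

```text
250 [(187, -44), (188, -61), (190, -18), (210, 30), (211, 45), (220, -23), (221, -36)]
320 [(186, -30), (187, -42), (193, 37), (195, -87), (210, 34), (211, 41), (221, -20), (233, -31), (234, -21)]
390 [(186, -25), (187, -76), (189, -19), (210, 35), (211, 34), (220, -25), (221, -27)]
rim (320, 212.5) [38.9 -0.1 25.4]
rim (320, 222.5) [34.6 -0.2 25.4]
blk 233 [24.2 -0.2 49.3]
blk 276 [ 26.7  -0.1 -16.7]
blk 278 [ 26.1  -0.1 -16.7]
blk 418 [-26.2  -0.2 -16.3]
left/right edges at top [array([ 26.7, -25. , -16.7]), array([ 26.7,  24.5, -16.7])]
```

The side view in this last picture shows the block in the carton. In the wrist crop its +x face narrows to the foot, whose chamfer now shows at row ~155. So the block has swung about the pads with its foot towards the +x wall. I'll estimate the tilt numerically from the outline.

```bash
python3 - <<'E'
from h import *
from scipy.optimize import least_squares
np.set_printoptions(precision=3,suppress=True)
p,W=grab('wrist'); t=T(); K=np.array(p['camera_matrix'])
H=np.linalg.inv(np.array(p['hand_eye']))
m=eyes.outline_of('block_medium',p)[0]['pixels']
for r in list(range(232,340,8))+list(range(376,420,6)):
    xs=np.nonzero(m[r])[0]; print(r,(xs.min(),xs.max()) if len(xs) else None,p['pixels'][r,320].tolist(),p['pixels'][r,300].tolist())
V=np.array([[x,y,z] for z,h in((0,20),(12,26),(66,26)) for x in(-h,h) for y in(-h,h)],float)
def proj(pr):
    x,z,th,y,yw=pr
    A=R.from_euler('zy',[yw,th]).as_matrix()@np.diag([1,-1,-1.])   # block in tool axes
    P=(V-[0,0,46])@A.T+[x,y,z]
    c=(H@np.c_[P/1000,np.ones(len(P))].T)[:3]; u=K@c; return (u[:2]/u[2]).T
def mask(pr):
    q=cv2.convexHull(proj(pr).astype(np.float32)).round().astype(np.int32); I=np.zeros((480,640),np.uint8); cv2.fillConvexPoly(I,q,1); return I
for th0 in (0,):
  best=[]
  for th in np.radians(np.arange(-50,51,5)):
    for x in range(-12,16,3):
      for z in range(-12,21,4):
        I=mask((x,z,th,0,0)); I[338:378]=0; I[419:]=0; J=m.copy(); J[338:378]=0
        best.append(((I&J).sum()/(I|J).sum(),round(np.degrees(th)),x,z))
  best.sort(reverse=True); print(*best[:8],sep='\n')
print(proj((0,3,np.radians(16),0,0)).round())
E
```

```text
232 None [127, 99, 69] [128, 100, 68]
240 (np.int64(263), np.int64(379)) [30, 50, 99] [29, 46, 88]
248 (np.int64(256), np.int64(384)) [29, 66, 135] [27, 51, 101]
256 (np.int64(254), np.int64(385)) [26, 51, 102] [25, 49, 101]
264 (np.int64(252), np.int64(387)) [23, 49, 101] [24, 50, 101]
272 (np.int64(251), np.int64(388)) [21, 49, 101] [21, 48, 101]
280 (np.int64(249), np.int64(389)) [18, 48, 101] [20, 48, 101]
288 (np.int64(248), np.int64(391)) [16, 47, 101] [16, 47, 101]
296 (np.int64(246), np.int64(392)) [15, 48, 101] [18, 49, 102]
304 (np.int64(245), np.int64(394)) [15, 47, 101] [16, 48, 101]
312 (np.int64(243), np.int64(396)) [13, 47, 101] [15, 47, 102]
320 (np.int64(241), np.int64(398)) [13, 47, 101] [14, 47, 102]
328 (np.int64(240), np.int64(399)) [15, 47, 101] [15, 47, 101]
336 (np.int64(240), np.int64(400)) [17, 44, 92] [17, 45, 92]
376 None [46, 56, 85] [45, 56, 84]
382 (np.int64(245), np.int64(396)) [14, 53, 116] [17, 55, 117]
388 (np.int64(247), np.int64(394)) [16, 54, 116] [17, 55, 117]
394 (np.int64(248), np.int64(393)) [16, 54, 117] [15, 54, 117]
400 (np.int64(249), np.int64(391)) [18, 61, 131] [17, 61, 131]
406 (np.int64(251), np.int64(390)) [18, 61, 130] [17, 60, 131]
412 (np.int64(253), np.int64(388)) [18, 61, 130] [19, 61, 131]
418 None [68, 55, 32] [69, 56, 32]
(np.float64(0.9588642860603711), 25, -12, 8)
(np.float64(0.9578387617510208), 20, -9, 4)
(np.float64(0.9569743565254764), 20, -9, 8)
(np.float64(0.9502659192180538), 25, -12, 4)
(np.float64(0.9475540921919097), 30, -12, 4)
(np.float64(0.9472581038264685), 15, -9, 12)
(np.float64(0.943566265060241), 15, -9, 8)
(np.float64(0.9426436289209387), 10, -6, 8)
[[359. 289.]
 [282. 289.]
 [364. 221.]
 [277. 221.]
 [373. 314.]
 [268. 314.]
 [381. 222.]
 [259. 222.]
 [390. 413.]
 [251. 413.]
 [407. 307.]
 [233. 307.]]
```

```bash
python3 - <<'E'
from h import *
from scipy.optimize import least_squares
np.set_printoptions(precision=2,suppress=True)
p=eyes.grab_frame('wrist'); K=np.array(p['camera_matrix']); H=np.linalg.inv(np.array(p['hand_eye']))
# front face corners (block coords, +x face): foot bottom, face bottom, face top
V=np.array([[20,y,0] for y in(-20,20)]+[[26,y,12] for y in(-26,26)]+[[26,y,66] for y in(-26,26)],float)
U=np.array([[370,233.5],[274,233.5],[384,243],[256,243],[400,334],[240,334]])
def proj(pr):
    x,z,th,y=pr; A=R.from_euler('y',th).as_matrix()@np.diag([1,-1,-1.])
    P=(V-[0,0,46])@A.T+[x,y,z]; c=(H@np.c_[P/1000,np.ones(len(P))].T)[:3]; u=K@c; return (u[:2]/u[2]).T
for fl in (1,-1):
    V[:,1]*=fl
    for th in (.2,.8):
        r=least_squares(lambda q:(proj(q)-U).ravel(),[0,3,th,0],loss='soft_l1'); print(fl,r.cost,r.x,np.degrees(r.x[2])); print(r.fun.reshape(-1,2).tolist() if 0 else '')
P=None
E
```

```text
1 28.31892493445207 [-10.33   9.99   0.35  -0.09] 20.205117079418105

1 28.31892493444976 [-10.33   9.99   0.35  -0.09] 20.205116786342995

-1 597.2648148767354 [-59.12 181.95   1.16  -0.22] 66.36603665352338

-1 595.7104573997084 [-62.41 195.23   1.16  -0.24] 66.50100628908336
```

```bash
cat > tilt.py <<'E'
from h import *
from scipy.optimize import least_squares
np.set_printoptions(precision=2,suppress=True)
p,W=grab('wrist'); K=np.array(p['camera_matrix']); H=np.linalg.inv(np.array(p['hand_eye'])); s=robot.state()
hs=cv2.cvtColor(p['pixels'],cv2.COLOR_RGB2HSV); m=(hs[...,0]>100)&(hs[...,0]<130)&(hs[...,1]>130); m[:,:210]=0; m[:,430:]=0; m[420:]=0
m=max([ (cv2.contourArea(c),c) for c in cv2.findContours(m.astype(np.uint8),0,1)[0]],key=lambda a:a[0])[1]; J=np.zeros((480,640),np.uint8); cv2.drawContours(J,[m],-1,1,-1); J[334:]=0
V=np.array([[x,y,z] for z,h in((0,20),(12,26),(66,26)) for x in(-h,h) for y in(-h,h)],float)
def cost(q):
    x,z,th=q; A=R.from_euler('y',th).as_matrix()@np.diag([1,-1,-1.]); P=(V-[0,0,46])@A.T+[x,0,z]
    c=(H@np.c_[P/1000,np.ones(len(P))].T)[:3]; u=K@c; u=(u[:2]/u[2]).T.astype(np.float32)
    I=np.zeros((480,640),np.uint8); cv2.fillConvexPoly(I,cv2.convexHull(u).round().astype(np.int32),1); I[334:]=0
    return 1-(I&J).sum()/max(1,(I|J).sum())
from scipy.optimize import brute
b=brute(cost,(slice(-16,9,4),slice(-5,16,5),slice(-.2,.75,.12)),finish=None)
from scipy.optimize import minimize
r=minimize(cost,b,method='Nelder-Mead',options=dict(initial_simplex=[b,b+[3,0,0],b+[0,3,0],b+[0,0,.08]]))
print('fit x,z(mm) tilt',r.x[:2],np.degrees(r.x[2]),r.fun,'| F',s['contact_force'],'pos',s['tool_pos'],s['grip_width'])
print('width by row',[(i,int(J[i].sum())) for i in range(220,334,10)])
for d in eyes.mark_of('block_medium',p)[:2]: print('net',d['conf'],(np.array(p['hand_eye'])@np.r_[d['at'],1])[:3]*1000)
E
python3 -m inch '[[[0,0,-4],0],[[0,0,-6],0],[[0,0,-8],0],[[0,0,-6],0],[[0,0,-4],0],[[0,0,0],0]]' 1 15; python3 tilt.py
```

```text
time_s: 12.03
tool_pos: [0.617, -0.1256, 0.3812]
tool_rot: [3.139, -0.002, 0.883]
contact_force: [-0.2, -0.4, -0.8]
grip_width: 0.0716
gripper_force: 15.0
fit x,z(mm) tilt [-9.05  5.43] 18.529032973704386 0.009489412931095509 | F [-0.51  0.3  -1.33] pos [ 0.62 -0.13  0.38] 0.07179868825496138
width by row [(220, 0), (230, 0), (240, 118), (250, 127), (260, 133), (270, 137), (280, 142), (290, 147), (300, 151), (310, 155), (320, 161), (330, 165)]
net 0.8 [ 5.92  5.82 45.39]
```

The force is gone and the tool now reads about x = 56 mm in the carton frame. My shift overshot because of lag, and the block's chamfer caught the +x rim, tilting it by 18°. Now I lift and carry it back to free board. Released on its foot it will right itself, and I can then regrasp it centred.

```bash
python3 -m inch '[[[0,0,-15],0],[[0,0,-20],0],[[-10,2,-5],0],[[-25,4,0],0],[[-35,5,0],0],[[-35,5,0],0],[[-35,5,0],0],[[-35,5,0],0],[[-30,4,0],0],[[-20,3,0],0],[[-12,1,0],0],[[-5,0,0],0],[[0,0,0],0],[[0,0,0],0]]' 1 15; python3 tilt.py; python3 to.py 0.49 -0.335 0.312 50.5
```

```text
time_s: 13.3
tool_pos: [0.4892, -0.3334, 0.4196]
tool_rot: [-3.141, -0.001, 0.884]
contact_force: [0.1, 0.2, -0.9]
grip_width: 0.0717
gripper_force: 15.0
fit x,z(mm) tilt [-10.99   3.24] 24.15456241206104 0.0036452004860266785 | F [-1.27 -0.33 -0.69] pos [ 0.49 -0.33  0.42] 0.07164120744141593
width by row [(220, 0), (230, 0), (240, 119), (250, 128), (260, 133), (270, 137), (280, 141), (290, 145), (300, 150), (310, 154), (320, 159), (330, 163)]
net 0.69 [ 7.05  2.23 46.62]
tool shift mm [ -1.5   1.7 107.7] turn 0.004 [-3.14152764e+00 -1.29677911e-03  8.85178846e-01] [ 0.72  0.51 -0.35  1.42  0.18  1.24 -0.33]
```

```bash
python3 -m inch '[[[0,0,10],0],[[0,0,18],0],[[0,0,20],0],[[0,0,20],0],[[0,0,16],0],[[0,0,12],0],[[0,0,8],0],[[0,0,4],0],[[0,0,3],0],[[0,0,2],0],[[0,0,2],0],[[0,0,0],0]]' 1 6; python3 tilt.py
```

```text
time_s: 14.4
tool_pos: [0.4886, -0.3348, 0.3049]
tool_rot: [3.141, -0.0, 0.882]
contact_force: [-0.1, 1.0, -1.1]
grip_width: 0.0722
gripper_force: 6.0
fit x,z(mm) tilt [-12.82   2.02] 29.743712269967634 0.015658362989323882 | F [ 0.46 -0.49 -1.29] pos [ 0.49 -0.33  0.31] 0.07235875225423131
width by row [(220, 0), (230, 0), (240, 119), (250, 128), (260, 133), (270, 137), (280, 141), (290, 145), (300, 150), (310, 154), (320, 159), (330, 163)]
net 0.9 [ 5.96  5.72 44.88]
```

```bash
python3 -m inch '[[[0,0,1.5],0],[[0,0,1.5],0],[[0,0,1.5],0],[[0,0,0],0]]' 1 5; python3 tilt.py
```

```text
time_s: 14.83
tool_pos: [0.4901, -0.3341, 0.3016]
tool_rot: [3.139, -0.002, 0.883]
contact_force: [1.4, 1.9, 6.4]
grip_width: 0.0727
gripper_force: 5.0
fit x,z(mm) tilt [-9.14  1.88] 19.254249154671697 0.0039056952137480616 | F [0.47 2.3  4.84] pos [ 0.49 -0.33  0.3 ] 0.07271187627854127
width by row [(220, 0), (230, 0), (240, 119), (250, 129), (260, 134), (270, 138), (280, 144), (290, 148), (300, 153), (310, 158), (320, 163), (330, 167)]
net 0.88 [ 4.74  5.52 43.62]
```

```bash
python3 -m inch '[[[0,0,0],0],[[0,0,0],0],[[0,0,0],0],[[0,0,0],0],[[0,0,0],0],[[0,0,0],0]]' 0 15; python3 tilt.py; python3 - <<'E'
from h import *
np.set_printoptions(precision=4,suppress=True)
for n in('side','top'):
  q,V=grab(n)
  for d in eyes.mark_of('block_medium',q)[:2]: print(n,d['conf'],w(V,d['at']))
E
```

```text
time_s: 15.43
tool_pos: [0.4883, -0.3349, 0.3001]
tool_rot: [-3.141, 0.0, 0.882]
contact_force: [0.1, -0.0, -0.5]
grip_width: 0.0883
gripper_force: 0.0
fit x,z(mm) tilt [10.15  8.38] -0.8565003498395947 0.005283381364073025 | F [ 0.7   1.03 -0.34] pos [ 0.49 -0.33  0.3 ] 0.08809676609817506
width by row [(220, 128), (230, 144), (240, 162), (250, 164), (260, 162), (270, 161), (280, 160), (290, 158), (300, 157), (310, 156), (320, 155), (330, 153)]
net 0.56 [ 6.4   4.82 49.03]
side 0.92 [ 0.4957 -0.3242  0.2516]
side 0.88 [ 0.3518 -0.4999 -0.0025]
top 0.43 [ 0.4958 -0.3307  0.2517]
top 0.21 [ 0.3667 -0.2839  0.2483]
```

The block is upright again, about 10 mm ahead of the tool in x. I'll centre on it and regrip more firmly.

```bash
python3 -m inch '[[[3,0,0],0],[[4,0,0],0],[[3,0,0],0],[[0,0,0],0],[[0,0,0],0]]' 0 30; python3 -m inch '[[[0,0,0],0],[[0,0,0],0],[[0,0,0],0],[[0,0,0],0],[[0,0,0],0],[[0,0,0],0]]' 1 30; python3 tilt.py
```

```text
time_s: 16.15
tool_pos: [0.4951, -0.3267, 0.3003]
tool_rot: [3.142, -0.0, 0.883]
contact_force: [-0.4, -0.4, 0.1]
grip_width: 0.0882
gripper_force: 0.0
time_s: 16.65
tool_pos: [0.4947, -0.3273, 0.3002]
tool_rot: [3.142, 0.0, 0.882]
contact_force: [-1.0, -0.4, -0.3]
grip_width: 0.0715
gripper_force: 30.0
fit x,z(mm) tilt [0.18 8.83] -1.1403848286361409 0.005071061586708447 | F [-0.4  -0.52 -0.57] pos [ 0.49 -0.33  0.3 ] 0.07097466272141252
width by row [(220, 0), (230, 0), (240, 122), (250, 134), (260, 147), (270, 160), (280, 159), (290, 158), (300, 156), (310, 156), (320, 154), (330, 154)]
net 0.73 [ 1.05  3.52 53.19]
```

```bash
python3 -m inch '[[[0,0,-6],0],[[0,0,-14],0],[[0,0,-20],0],[[0,0,-22],0],[[0,0,-20],0],[[0,0,-16],0],[[0,0,-9],0],[[0,0,-5],0],[[0,0,0],0]]' 1 30; python3 tilt.py; python3 to.py 0.6141 -0.1295 0.41 50.5
```

```text
time_s: 17.5
tool_pos: [0.4951, -0.3271, 0.413]
tool_rot: [3.14, -0.0, 0.882]
contact_force: [-0.7, -0.3, -0.2]
grip_width: 0.0712
gripper_force: 30.0
fit x,z(mm) tilt [0.12 8.85] -1.090512884093328 0.0039427960438385146 | F [-0.64  0.09 -0.85] pos [ 0.49 -0.33  0.41] 0.07090699247767697
width by row [(220, 0), (230, 0), (240, 122), (250, 134), (260, 146), (270, 160), (280, 159), (290, 158), (300, 156), (310, 156), (320, 154), (330, 153)]
net 0.7 [ 2.13  2.42 52.24]
tool shift mm [228.5 -33.1   1.3] turn 0.0 [-3.14005211e+00  3.87749749e-04  8.81854469e-01] [ 0.71  0.52 -0.35  1.43  0.18  1.23 -0.35]
```

```bash
python3 -m inch '[[[8,-1,0],0],[[18,-3,0],0],[[28,-4,0],0],[[32,-5,0],0],[[32,-5,0],0],[[32,-5,0],0],[[28,-4,0],0],[[22,-3,0],0],[[14,-2,0],0],[[8,-1,0],0],[[4,0,0],0],[[0,0,0],0],[[0,0,0],0],[[0,0,0],0],[[0,0,0],0]]' 1 30; python3 to.py 0.6141 -0.1295 0.41 50.5; python3 tilt.py; python3 - <<'E'
from h import *
np.set_printoptions(precision=1,suppress=True)
p,W=grab('wrist'); t=T(); Ti=np.linalg.inv(t); im=cv2.cvtColor(p['pixels'],cv2.COLOR_RGB2GRAY).astype(float)
for c in (230,300,400):
    g=np.diff(im[:,c]); rr=[(int(r),int(g[r])) for r in range(170,225) if abs(g[r])>12]; print(c,rr)
for r in range(190,214,4): print(r,(Ti@np.r_[plane(p,W,(320,r),.325),1])[0]*1000)
rgb=p['pixels'].astype(int)
m=(rgb[...,0]-rgb[...,2]>60); 
for r in range(188,212,3): xs=np.nonzero(m[r])[0]; print(r,len(xs),(xs.min(),xs.max()) if len(xs) else '')
E
```

```text
time_s: 18.85
tool_pos: [0.6125, -0.1332, 0.4123]
tool_rot: [3.141, 0.001, 0.88]
contact_force: [0.3, -1.2, -0.0]
grip_width: 0.0711
gripper_force: 30.0
tool shift mm [ 3.9 -1.1  2.3] turn -0.002 [3.14114819e+00 7.78365058e-04 8.79523733e-01] [ 0.33  0.57 -0.35  1.32  0.2   1.28 -0.72]
fit x,z(mm) tilt [0.68 7.87] -1.7034354043743396 0.004307488402915838 | F [ 0.05 -0.89 -0.98] pos [ 0.61 -0.13  0.41] 0.07111463627421784
width by row [(220, 0), (230, 0), (240, 121), (250, 134), (260, 149), (270, 162), (280, 160), (290, 159), (300, 158), (310, 156), (320, 156), (330, 155)]
net 0.91 [-3.33  3.11 52.12]
230 [(175, -21), (176, -78), (177, -17), (187, 37), (188, 46), (196, 25), (206, -20), (207, -37)]
300 [(174, -20), (175, -60), (178, 36), (180, -81), (187, 41), (188, 38), (194, -13), (196, 34), (207, -21), (208, -42)]
400 [(174, -15), (175, -56), (176, -36), (186, 23), (187, 46), (188, 27), (194, -17), (196, 30), (205, -22), (206, -43)]
190 40.19857765246088
194 37.885353075096276
198 35.558917680150905
202 33.21915797314096
206 30.865959155803647
210 28.49920510732162
188 251 (np.int64(192), np.int64(451))
191 266 (np.int64(186), np.int64(451))
194 266 (np.int64(186), np.int64(451))
197 192 (np.int64(187), np.int64(451))
200 186 (np.int64(187), np.int64(451))
203 175 (np.int64(187), np.int64(450))
206 158 (np.int64(187), np.int64(450))
209 33 (np.int64(187), np.int64(450))
```

```bash
cat > rim.py <<'E'
from h import *
np.set_printoptions(precision=4,suppress=True)
for k in range(3):
    t=T(); p=eyes.grab_frame('wrist'); W=t@np.array(p['hand_eye']); Ti=np.linalg.inv(t); im=cv2.cvtColor(p['pixels'],cv2.COLOR_RGB2GRAY).astype(float)
    c=((t[0,3]-.5815)*.636+(t[1,3]+.169)*.772)*1000
    g=np.diff(im[:,215:235].mean(1)); o=170+np.argmax(g[170:235])+.5
    print('pos-based carton x %.1f'%c,t[:3,3],robot.state()['tool_rot'],'outer rim row',o,'tool x outer %.1f'%((Ti@np.r_[plane(p,W,(225,o),.325),1])[0]*1000),'-> carton x %.1f'%(86.5-(Ti@np.r_[plane(p,W,(225,o),.325),1])[0]*1000))
E
python3 -m inch '[[[0,0,0],0],[[0,0,0],0],[[0,0,0],0]]' 1 30; python3 rim.py
```

```text
time_s: 19.25
tool_pos: [0.613, -0.1317, 0.4122]
tool_rot: [3.142, 0.0, 0.882]
contact_force: [0.1, 0.2, 0.4]
grip_width: 0.071
gripper_force: 30.0
pos-based carton x 48.8 [ 0.613  -0.1317  0.4122] [3.1415 0.     0.8818] outer rim row 189.5 tool x outer 40.8 -> carton x 45.7
pos-based carton x 48.8 [ 0.613  -0.1317  0.4122] [3.1415 0.     0.8818] outer rim row 189.5 tool x outer 40.8 -> carton x 45.7
pos-based carton x 48.8 [ 0.613  -0.1317  0.4122] [3.1415 0.0001 0.8819] outer rim row 189.5 tool x outer 40.8 -> carton x 45.7
```

```bash
python3 -m inch '[[[1.5,0,5],0],[[1.5,0,10],0],[[0,0,10],0],[[0,0,10],0],[[0,0,7],0],[[0,0,4],0],[[0,0,0],0]]' 1 30; python3 tilt.py
```

```text
time_s: 19.98
tool_pos: [0.6137, -0.1307, 0.3651]
tool_rot: [-3.14, 0.003, 0.881]
contact_force: [-2.3, -2.6, -0.8]
grip_width: 0.0712
gripper_force: 30.0
fit x,z(mm) tilt [0.48 7.91] -2.7382067643372894 0.007110276361685042 | F [-2.42 -2.16 -1.6 ] pos [ 0.61 -0.13  0.37] 0.07121180133015245
width by row [(220, 0), (230, 0), (240, 120), (250, 134), (260, 148), (270, 159), (280, 160), (290, 159), (300, 158), (310, 156), (320, 156), (330, 155)]
```

```bash
python3 -m inch '[[[0,0,3],0],[[0,0,4],0],[[0,0,4],0],[[0,0,2],0],[[0,0,0],0]]' 1 30; python3 tilt.py;  python3 to.py 0.6141 -0.1295 0.3045 50.5
```

```text
time_s: 20.5
tool_pos: [0.6134, -0.1333, 0.3547]
tool_rot: [3.139, 0.006, 0.878]
contact_force: [-8.7, -6.6, 10.9]
grip_width: 0.071
gripper_force: 30.0
fit x,z(mm) tilt [-3.46  5.72] 9.359735188787909 0.019168697714248117 | F [-8.29 -6.01 10.45] pos [ 0.61 -0.13  0.35] 0.0710240659970277
width by row [(220, 0), (230, 0), (240, 123), (250, 129), (260, 137), (270, 143), (280, 150), (290, 159), (300, 166), (310, 166), (320, 163), (330, 161)]
net 0.59 [ 4.54  3.42 49.05]
tool shift mm [ 3.6 -2.  50.4] turn -0.003 [3.13899646 0.00539955 0.87818854] [ 0.32  0.61 -0.34  1.42  0.22  1.14 -0.75]
```

Force again, with the image still showing about 7 mm of clearance. The jaws also read 72 mm, close to 52·√2 = 73.5. Both fit the block's solid being turned 45° from how I grip it, so that I hold it across the corners, which would also explain why it pivots so easily. I'll set it on the board and regrip turned by 45°, where the reading should drop to about 52 mm.

```bash
python3 -m inch '[[[0,0,-15],0],[[0,0,-22],0],[[-8,1,-15],0],[[-22,3,0],0],[[-34,4,0],0],[[-38,5,0],0],[[-38,5,0],0],[[-32,4,0],0],[[-22,2,0],0],[[-12,1,8],0],[[-5,0,16],0],[[0,0,20],0],[[0,0,18],0],[[0,0,14],0],[[0,0,9],0],[[0,0,5],0],[[0,0,3],0],[[0,0,0],0]]' 1 30; python3 to.py 0.499 -0.3085 0.30 50.5
```

```text
time_s: 22.1
tool_pos: [0.5005, -0.3076, 0.312]
tool_rot: [3.142, -0.001, 0.883]
contact_force: [0.9, 0.4, -1.4]
grip_width: 0.0711
gripper_force: 30.0
tool shift mm [-1.6 -0.6 12. ] turn 0.001 [ 3.14150454e+00 -5.58257008e-04  8.82551449e-01] [ 0.67  0.59 -0.34  1.61  0.22  0.97 -0.43]
```

```bash
python3 -m inch '[[[0,0,4],0],[[0,0,4],0],[[0,0,2],0],[[0,0,0],0]]' 1 5; python3 -m inch '[[[0,0,0],0],[[0,0,0],0],[[0,0,0],0],[[0,0,0],0]]' 0 30; python3 tilt.py
```

```text
time_s: 22.43
tool_pos: [0.5002, -0.3081, 0.3021]
tool_rot: [3.141, -0.0, 0.882]
contact_force: [0.1, 0.9, -0.2]
grip_width: 0.0725
gripper_force: 5.0
time_s: 22.77
tool_pos: [0.5001, -0.3082, 0.3024]
tool_rot: [3.141, 0.0, 0.882]
contact_force: [-0.7, 0.0, -0.4]
grip_width: 0.0879
gripper_force: 0.0
fit x,z(mm) tilt [ 3.48 10.17] -0.9921354012921703 0.017837235228539527 | F [ 0.24 -0.06 -0.07] pos [ 0.5  -0.31  0.3 ] 0.08816184579948329
width by row [(220, 0), (230, 116), (240, 132), (250, 146), (260, 158), (270, 158), (280, 156), (290, 155), (300, 154), (310, 152), (320, 151), (330, 150)]
net 0.81 [ 1.97  7.22 51.27]
```

```bash
python3 -m inch '[[[3.5,0,0],0.06],[[0,0,0],0.11],[[0,0,0],0.12],[[0,0,0],0.12],[[0,0,0],0.12],[[0,0,0],0.115],[[0,0,0],0.09],[[0,0,0],0.05],[[0,0,0],0]]' 0 30; python3 -m inch '[[[0,0,0],0],[[0,0,0],0],[[0,0,0],0],[[0,0,0],0],[[0,0,0],0],[[0,0,0],0]]' 1 30
```

```text
time_s: 23.62
tool_pos: [0.5024, -0.3053, 0.3023]
tool_rot: [3.141, 0.0, 0.096]
contact_force: [-0.5, -0.0, 0.8]
grip_width: 0.0882
gripper_force: 0.0
time_s: 24.12
tool_pos: [0.5022, -0.3055, 0.3022]
tool_rot: [-3.142, -0.0, 0.097]
contact_force: [0.8, 0.7, 0.8]
grip_width: 0.0517
gripper_force: 30.0
```

The width is now 51.7 mm, so the idea was right: the solid is turned 45° and is now held flat. Next: lift, turn back and carry.

```bash
python3 -m inch '[[[0,0,-8],-0.06],[[0,0,-18],-0.11],[[0,0,-22],-0.12],[[0,0,-22],-0.12],[[0,0,-18],-0.12],[[0,0,-10],-0.115],[[0,0,-2],-0.09],[[0,0,0],-0.05],[[10,-1,0],0],[[24,-3,0],0],[[34,-4,0],0],[[36,-5,0],0],[[34,-4,0],0],[[28,-4,0],0],[[20,-2,0],0],[[12,-2,0],0],[[6,-1,0],0],[[3,0,0],0],[[0,0,0],0],[[0,0,0],0]]' 1 30; python3 to.py 0.6149 -0.1285 0.3045 50.5
```

```text
time_s: 25.78
tool_pos: [0.6133, -0.1308, 0.4022]
tool_rot: [3.141, 0.001, 0.879]
contact_force: [0.4, -0.2, -0.4]
grip_width: 0.052
gripper_force: 30.0
tool shift mm [ 3.  -0.3 97.7] turn -0.002 [3.14112993e+00 1.32889101e-03 8.79249154e-01] [ 0.31  0.58 -0.33  1.34  0.19  1.25 -0.72]
```

```bash
python3 -m inch '[[[1.5,0,4],0],[[0,0,10],0],[[0,0,12],0],[[0,0,12],0],[[0,0,10],0],[[0,0,6],0],[[0,0,0],0]]' 1 30; python3 to.py 0.6149 -0.1285 0.3045 50.5
```

```text
time_s: 26.37
tool_pos: [0.6137, -0.1283, 0.3463]
tool_rot: [-3.139, 0.002, 0.881]
contact_force: [0.3, 0.6, -1.1]
grip_width: 0.0516
gripper_force: 30.0
tool shift mm [ 0.7  1.1 41.8] turn 0.0 [-3.13883674e+00  1.99556558e-03  8.81418582e-01] [ 0.31  0.62 -0.33  1.44  0.21  1.12 -0.74]
```

No contact this time, so I keep lowering.

```bash
python3 -m inch '[[[0,0,5],0],[[0,0,7],0],[[0,0,7],0],[[0,0,6],0],[[0,0,5],0],[[0,0,4],0],[[0,0,3],0],[[0,0,1],0],[[0,0,0],0]]' 1 30; python3 to.py 0.6149 -0.1285 0.307 50.5
```

```text
time_s: 27.12
tool_pos: [0.6147, -0.1279, 0.31]
tool_rot: [-3.141, 0.0, 0.882]
contact_force: [-0.1, 0.2, 0.6]
grip_width: 0.0517
gripper_force: 30.0
tool shift mm [-0.3  0.5  3. ] turn 0.0 [-3.14144557e+00  1.44080933e-04  8.81859130e-01] [ 0.31  0.65 -0.32  1.49  0.23  1.04 -0.76]
```

Clean. Down the last 3 mm, then open partly (the fingers have limited room), then rise.

```bash
python3 -m inch '[[[0,0,1.5],0],[[0,0,1.5],0],[[0,0,0],0]]' 1 30; python3 -m inch '[[[0,0,0],0],[[0,0,0],0],[[0,0,0],0],[[0,0,0],0]]' 0.2 30; python3 -m inch '[[[0,0,-5],0],[[0,0,-12],0],[[0,0,-20],0],[[0,0,-25],0],[[0,0,-25],0],[[0,0,-20],0],[[0,0,-10],0],[[0,0,0],0]]'; python3 - <<'E'
from h import *
np.set_printoptions(precision=4,suppress=True)
c=np.array([.5815,-.169]); a=np.radians(50.5); X=np.array([np.cos(a),np.sin(a)]); Y=np.array([-X[1],X[0]])
for n in('wrist','side'):
  q,V=grab(n)
  if n=='side': cv2.imwrite('pics/f.png',q['pixels'][...,::-1])
  for th in('block_medium','tube_rack'):
    for d in eyes.mark_of(th,q)[:2]:
      o=w(V,d['at']); print(n,th,d['conf'],o,'carton',(o[:2]-c)@X*1000,(o[:2]-c)@Y*1000)
print(robot.state()['time_s'],robot.state()['contact_force'])
E
```

```text
time_s: 27.37
tool_pos: [0.6149, -0.128, 0.3073]
tool_rot: [3.141, -0.0, 0.882]
contact_force: [0.5, -0.3, -0.7]
grip_width: 0.0522
gripper_force: 30.0
time_s: 27.7
tool_pos: [0.6148, -0.1279, 0.3074]
tool_rot: [3.141, -0.0, 0.882]
contact_force: [-0.8, 0.7, -0.1]
grip_width: 0.0707
gripper_force: 0.0
time_s: 28.37
tool_pos: [0.6158, -0.1279, 0.427]
tool_rot: [3.137, -0.003, 0.882]
contact_force: [0.0, 0.1, 0.2]
grip_width: 0.0704
gripper_force: 0.0
wrist block_medium 0.77 [ 0.6182 -0.133   0.2544] carton 51.1269600061314 -5.399491882962408
wrist tube_rack 0.84 [ 0.5647 -0.1857  0.2547] carton -23.570053196735895 2.366129557733358
side block_medium 0.82 [ 0.6168 -0.1232  0.2589] carton 57.772850167824664 1.8857405368500046
side block_medium 0.8 [ 0.3547 -0.5014  0.0002] carton -400.73511287578134 -36.39353319851187
side tube_rack 0.72 [ 0.5708 -0.1877  0.2568] carton -21.208290101459713 -3.6478715027304545
28.6667 [-0.5484 -0.0016 -0.2216]
```

The block is on the carton floor, clear of the gripper, and the rack lies where it was. Handing in.

```bash
python3 -c "
from station import order; print(order.close_job())"
```

```text
the job is handed in; nothing more can be done
None
```

The medium blue block stands on the carton's floor in the gap, about 51–58 mm from the carton's centre by the last two camera readings (38–64 mm allowed); the job was handed in at about 29 s, with the rack still in place, after two failed insertions (the block caught the +x rim) and one 45° regrip, and the verdict was not reported back.

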